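# Load a label roll into the drawer printer

### The job

The label printer has run out of labels. Press the blue release button on its top so that the roll drawer pops out, lay the white label roll from the roll rest on the drawer's two rollers between the blue guides (set it down, do not drop it), and then ease the drawer home with gentle pressure until it clicks and stays shut by itself. Do not slam the drawer or push it with more than about 15 N, do not pound the button, and leave the other rolls and the things on the bench where they are.

Things in the scene. Friction and masses are not known exactly. Their poses are not given: they have to be found in the camera images.
- printer: label printer, light-grey head on a dark body, 150 mm wide (y), 210 deep, 120 high, fixed. Origin on the bench under the middle of its front edge; x points from the front into the printer (body from x = 0 to 210 mm), y across, z up. Its front up to 104 mm is the fascia of the roll drawer; the head behind and above it has its front at x = 14 mm and its top at 120 mm
- release_top (a point): centre of the top of the round blue release button, 28 mm diameter, 60 mm behind the printer's front edge; it stands 10 mm proud of the head, 130 mm above the bench. Pressed straight down. Axes as the printer's
- release (a joint): how far the button is pressed, m: 0 up, 0.008 fully down. Its spring takes 2 N at first, 4.4 N fully down; the catch lets go at 0.004 to 0.005. Button and catch move up and down together: the button dips by itself while the closing drawer rides over the hook and jumps up at the click
- drawer (a joint): how far the drawer is out (along the printer's -x), m: 0 caught, 0.1 fully out. A spring drives it out (3 N shut, 1.2 N out; 0.4 N friction): uncaught, it comes fully out. Riding over the catch, from about 20 mm on, adds 2 to 3 N. It clicks only when pushed past flush, 0.5 to 6.5 mm differing from unit to unit, then springs back to 0; a rubber stop follows 1 mm behind the click
- drawer_front (a point): middle of the drawer fascia's outer face, 60 mm above the bench; the upright fascia, 150 mm wide and 10 to 104 mm high, moves with the drawer. Axes as the printer's: x is the way to push it shut. Push at or near the middle
- drawer_seat (a point): roll's middle when it rests on the drawer's two steel rollers: 45 mm above the bench, 50 mm behind the fascia's outer face; moves with the drawer. y: direction of the roll's axis. Blue guides: inner faces 29 mm to each side, tops 33 mm above the bench; side walls at 62 mm, 30 high; rear wall 40 mm behind, 60 high; fascia 104 mm high. Fully out it lies 64 mm in front of the head
- label_roll: white roll of labels, 60 mm diameter, 50 mm wide, about 0.18 kg, lying on the roll rest with its axis level. Origin at the middle of the roll on its axis; y is its axis, x and z turn with it as it rolls. It can be pinched from above by its two flat ends
- rest: roll rest: plywood base 90 x 300 mm with end plates 45 mm high and two steel bars along its y, fixed on the bench; three rolls lie on the bars in any order, 95 mm apart, middles 59 mm above the bench. Origin under its centre
- brown_roll: roll of brown packing tape, 60 mm diameter, 48 mm wide, lying on the roll rest; bystander. Origin at its middle, y along its axis
- orange_roll: roll of orange tape, 60 mm diameter, 36 mm wide, lying on the roll rest; bystander. Origin at its middle, y along its axis
- parcel: small brown carton 160 x 110 x 75 mm on the bench; bystander. Origin under its centre
- mug: white mug, 80 mm diameter, 90 mm high; bystander. Origin under its centre
- cutter: grey box cutter 150 x 22 x 19 mm lying on the bench, long side along its x; bystander. Origin under the middle of its handle

How it is judged (in metres and radians):
On the way, in this order (a step that is already met when the one before it is completed fails the run):
1. the release is pressed and the drawer has popped out (value of joint drawer above 0.09 m), for 0.1 s.
2. the label roll lies on the rollers of the open drawer, let go (value of joint drawer above 0.06 m and x of label_roll in the frame of drawer_seat between -0.006 and 0.006 m and y of label_roll in the frame of drawer_seat between -0.007 and 0.007 m and z of label_roll in the frame of drawer_seat between -0.005 and 0.005 m and angle between the y axis of label_roll and the y axis of drawer_seat, either way round below 0.2 rad and contact force between the fingers and label_roll below 0.05 N), for 0.2 s.
At the end, for the whole second after the job is handed in: Drawer shut, held by its catch alone (joint under 4 mm, still) with the button back up (within 2 mm); the white roll at rest on the rollers: its middle within 6 mm fore and aft, 7 mm sideways and 5 mm in height of the seat, its axis within 0.2 rad of the seat's y (value of joint drawer below 0.004 m and value of joint release below 0.002 m and velocity of joint drawer between -0.01 and 0.01 m/s and x of label_roll in the frame of drawer_seat between -0.006 and 0.006 m and y of label_roll in the frame of drawer_seat between -0.007 and 0.007 m and z of label_roll in the frame of drawer_seat between -0.005 and 0.005 m and angle between the y axis of label_roll and the y axis of drawer_seat, either way round below 0.2 rad and linear speed of label_roll below 0.03 m/s); the robot touches nothing.
It fails at once if the robot pushes on the drawer or printer with more than 15 N, or on the button held fully down with more than 30 N ((value of joint release below 0.006 m and contact force between any of the arm, the fingers and printer above 15 N) or contact force between the fingers and printer above 30 N).
It fails at once if the drawer is slammed: shut faster than 0.3 m/s (velocity of joint drawer below -0.3 m/s).
It fails at once if the label roll is dropped: it moves faster than 0.6 m/s while the fingers do not hold it (linear speed of label_roll above 0.6 m/s and contact force between the fingers and label_roll below 0.05 N).
It fails at once if another roll is moved by more than 20 mm (distance of any of brown_roll, orange_roll from where it was at the start of the episode above 0.02 m).
It fails at once if the parcel, mug or box cutter is moved by more than 20 mm (distance of any of parcel, mug, cutter from where it was at the start of the episode above 0.02 m).
It also fails if it takes over 72 s, if anything falls off the work surface, if the arm or the gripper's body presses on something with over 40 N, if the wrist force passes 120 N, or if a joint passes its speed limit or range.

### The arm

A 6-joint arm with a two-finger parallel gripper is mounted at the origin on the work surface. World frame = base frame: x ahead of the robot, y to its left, z up, the work surface at z = 0. Lengths are in m, angles in degrees, forces in N, time in s.
With the tool pointing down it reaches from about 0.35 to 0.85 m from the base axis. Payload 8.1 kg.
Tool frame: the origin (TCP) lies on the centre line of the jaws, within the pads' length; the fingertips stand 22 mm ahead of it and the grasp point (between the pads) lies 3 mm ahead of it; z points along the fingers, x is the direction in which the jaws open and shut, and the axes are right-handed (so a half turn about z gives the same grasp; the last joint's range is limited). The gripper opens to 85 mm and grips with 20 to 120 N. Pads are 22 mm wide; open, the fingers measure 114 mm over their backs; the gripper's body (76 mm by 85 mm) begins 54 mm behind the grasp point. The pads swing forward as they close: fully open they stand 13 mm farther back than shut.
Start: joints at [-76.57, 7.471, 85.268, -0, 87.261, -4.893], TCP at [0.189, -0.57, 0.253] pointing down, gripper open.
Joint ranges: [-169.43, 169.43], [-51.17, 129.36], [1.28, 143.12], [-76.62, 256.62], [0, 156.53], [-152.29, 152.29]. Speed limits (degrees/s): [136.94, 136.94, 159.86, 180, 180, 180].

### API

Orientations are given as [roll, pitch, yaw] about the fixed x, y, z axes, in that order (R = Rz(yaw) Ry(pitch) Rx(roll)).
In Python, from cell import r gives the robot as it stands.
- The arm moves only by the tool step_arm, never from a script. Its argument "deltas" is a list that holds one entry, the list of rows, each a list of 4 numbers: the shift along the tool's x, y, z in m, then the turn about the tool's z in rad. A call has 1 to 12 rows; each row shifts and turns the commanded pose from where the row before left it, along the tool's axes as they then stand; what a row does not reach is not made up. A row lasts 1/8 s, in which the tool goes at most 62.5 mm and 10.7 degrees, less where a joint would pass 70% of its speed; a pose out of reach is approached as far as the arm can. A call is refused whole if a number of a shift passes 0.0625 or a number of a turn 0.188, either way. A call with a gripper value outside its range is refused whole. "hand" is the opening in per cent of the stroke, from 0 (shut) to 100 (fully open), set as the call begins (left out, the last holds). The fingers move at their own pace and stop on an object; "newtons" is the grip in N (left out, the last holds). Time passes only in rows, so rows that do not move let the fingers close. It gives the time, the measured TCP pose, the force and the opening at its end, in the units of the state.
- r.observe(): the state, without advancing time (a new reading comes with each control period).
- r.read_camera(name): name is "side" or "top" or "wrist"; returns a dict with "pixels" (400x640x3 uint8, blue, green, red), "mtx" (3x3 intrinsics, pixels), "R" (3x3) and "t" (3): a world point X has camera coordinates R X + t; the wrist camera has in their place "T_tool_cam" (4x4, takes a point from camera to tool coordinates, whose origin is the TCP and whose axes are the tool frame's). Camera axes: x right, y down, z forward; pixel columns grow to the right and rows downward; lengths in m; the calibration is good to about 2 mm. A picture is of the moment at which its call begins: read the wrist's pose just before it. There is no depth.
- r.hand_in(): hands the job in, once; it reports no verdict.
The state is a dict: "time": time; "joint_pos": joint angles; "dq": joint speeds; "joint_efforts": joint torques, N m; "tool_pos": TCP position; "tool_rot": TCP orientation; "ft_force": force on the tool from outside, world axes, zero at the start; "ft_torque": the same for the moment, N m; "grip_width": finger opening in m.
Only numpy, scipy, OpenCV 4.12 (cv2) and the standard library are available. Lean on these libraries where they do the work, as an engineer would, in place of code of your own. Each camera call takes 0.05 s, during which the arm holds its last target.

## Working session

There is one attempt and no reset: what is moved stays moved. The work goes in short steps, Python scripts to look and compute and a tool call to move; the robot and the scene stay as the last step left them, time stands still between calls to the robot, and variables do not carry over. Pictures are saved under pics/ and viewed, and the job is handed in when it is done.

Besides the shell and the picture viewer there is one more tool, called after "Emit:" in YAML: its name, and indented under it one key for each argument. step_arm: Moves the arm, as the interface text tells. Its arguments: {"type":"object","properties":{"deltas":{"type":"array","items":{"type":"array","items":{"type":"array","items":{"type":"number"}}}},"hand":{"type":"number"},"newtons":{"type":"number"}},"required":["deltas"]}

```bash
ls; mkdir -p pics
python3 - <<'E'
from cell import r
import cv2,numpy as np
s=r.observe(); print(s)
for n in("side","top","wrist"):
    c=r.read_camera(n); cv2.imwrite(f"pics/{n}0.png",c["pixels"])
    print(n,{k:np.round(v,4).tolist() for k,v in c.items() if k!="pixels"})
E
```

```text
pics
{'time': 0.0, 'joint_pos': array([-7.65690033e+01,  7.51458580e+00,  8.53311353e+01,  9.20589585e-04,
        8.72603448e+01, -4.89272363e+00]), 'dq': array([-0.00632191, -0.06770816, -0.05386887, -0.02064775, -0.05688571,
        0.00016856]), 'joint_efforts': array([-8.44637316e-05, -5.69394743e+01, -5.00551522e+01, -6.76815557e-05,
        1.47216115e-02,  7.25774657e-05]), 'tool_pos': array([ 0.18854126, -0.56906559,  0.25223204]), 'tool_rot': array([-1.79990037e+02,  1.05600962e-01, -7.16763153e+01]), 'ft_force': array([ 0.07750693, -0.28818895,  0.4378473 ]), 'ft_torque': array([-0.0007278 , -0.01062579,  0.01896603]), 'grip_width': 0.08559102815820413}
side {'mtx': [[377.6177, 0.0, 315.3372], [0.0, 377.6177, 199.5553], [0.0, 0.0, 1.0]], 'R': [[-0.987, -0.1596, 0.0191], [-0.1, 0.517, -0.8501], [0.1258, -0.841, -0.5263]], 't': [0.5591, 0.1495, 1.1387]}
top {'mtx': [[501.7977, 0.0, 313.0289], [0.0, 501.7977, 197.6153], [0.0, 0.0, 1.0]], 'R': [[-0.01, -0.9998, -0.0168], [-0.9934, 0.0118, -0.1139], [0.1141, 0.0156, -0.9933]], 't': [-0.0082, 0.5416, 1.723]}
wrist {'mtx': [[327.5316, 0.0, 324.1644], [0.0, 327.5316, 198.2939], [0.0, 0.0, 1.0]], 'T_tool_cam': [[1.0, 0.0006, 0.0008, 0.0002], [-0.0008, 0.9639, 0.2663, -0.0669], [-0.0006, -0.2663, 0.9639, -0.1194], [0.0, 0.0, 0.0, 1.0]]}
```

View pics/top0.png

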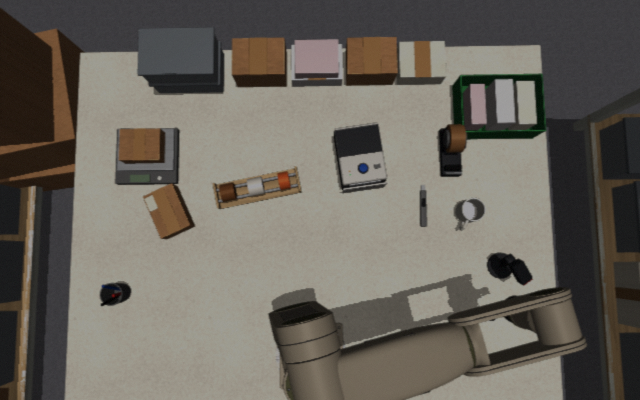

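View pics/side0.png

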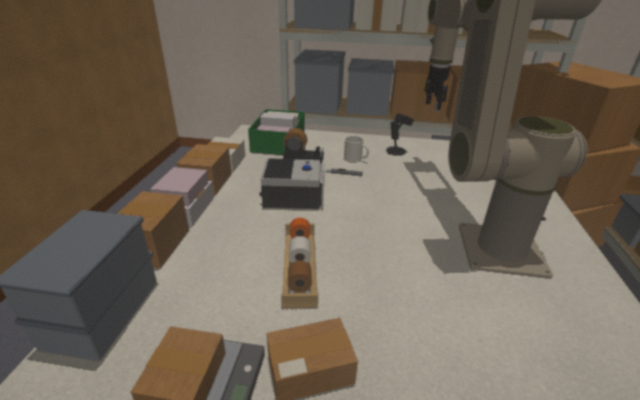

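View pics/wrist0.png

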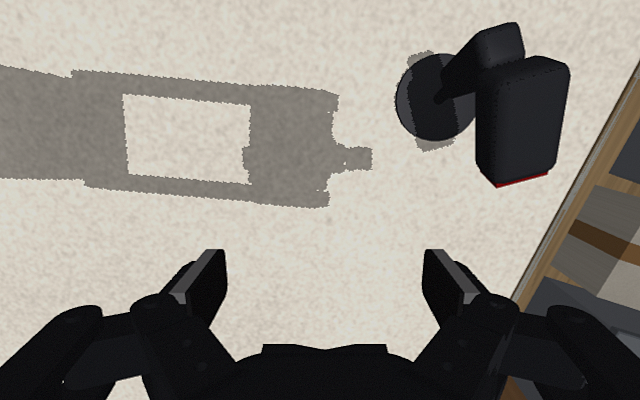

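Run:
```python
import cv2
a=cv2.imread("pics/top0.png")[105:225,200:400]; cv2.imwrite("pics/topz.png",cv2.resize(a,None,fx=4,fy=4,interpolation=cv2.INTER_CUBIC))
a=cv2.imread("pics/side0.png")[145:315,240:350]; cv2.imwrite("pics/sidez.png",cv2.resize(a,None,fx=3.5,fy=3.5,interpolation=cv2.INTER_CUBIC))
```

```text
(no output)
```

View pics/topz.png

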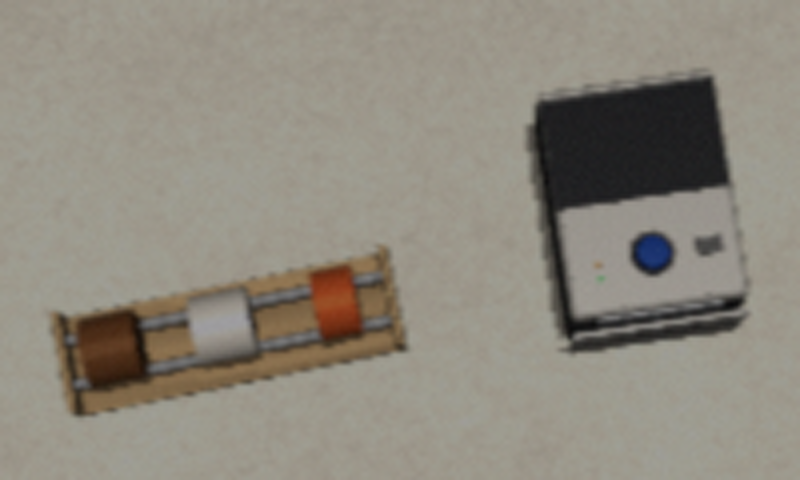

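View pics/sidez.png

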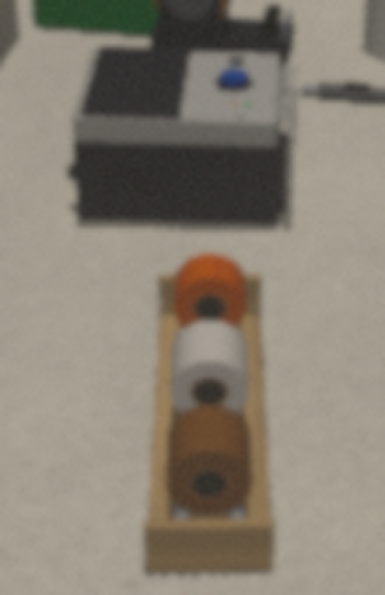

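```bash
cat > h.py <<'E'
import numpy as np,cv2
from scipy.spatial.transform import Rotation as Ro
def ray(c,uv,z,s=None):
    x=cv2.undistortPoints(np.array([[uv]],float),c["mtx"],None)[0,0]; d=np.array([x[0],x[1],1.])
    if "R" in c: R=np.array(c["R"]).T; o=-R@c["t"]
    else:
        Rt=Ro.from_euler('xyz',s["tool_rot"],degrees=True).as_matrix(); T=np.array(c["T_tool_cam"])
        R=Rt@T[:3,:3]; o=Rt@T[:3,3]+s["tool_pos"]
    d=R@d; return o+d*(z-o[2])/d[2]
E
python3 - <<'E'
from cell import r
from h import *
c=r.read_camera("top")
f=lambda p,z: np.round(ray(c,(p[0]/4+200-.375,p[1]/4+105-.375),z),4)
print("btn",f((652,252),.13))
P={n:f(p,.12) for n,p in dict(bl=(540,100),br=(712,75),fl=(572,325),fr=(744,300)).items()};print(P)
for n,p in dict(brown=(111,348),white=(223,325),orange=(335,301)).items(): print(n,f(p,.085))
for n,p in dict(a=(55,315),b=(78,413),c=(405,347),d=(383,248)).items(): print(n,f(p,.04))
c=r.read_camera("side")
g=lambda p,z: np.round(ray(c,(p[0]/3.5+240-.36,p[1]/3.5+145-.36),z),4)
print("btn side",g((234,80),.13), "white end hole",g((208,391),.059))
E
```

```text
btn [ 0.6282 -0.181   0.13  ]
{'bl': array([ 0.7608, -0.0905,  0.12  ]), 'br': array([ 0.7802, -0.2355,  0.12  ]), 'fl': array([ 0.5694, -0.1142,  0.12  ]), 'fr': array([ 0.5886, -0.2573,  0.12  ])}
brown [0.5593 0.2762 0.085 ]
white [0.5778 0.1808 0.085 ]
orange [0.5973 0.0854 0.085 ]
a [0.5948 0.3341 0.04  ]
b [0.5084 0.3129 0.04  ]
c [0.5629 0.0279 0.04  ]
d [0.6505 0.0465 0.04  ]
btn side [ 0.6264 -0.1658  0.13  ] white end hole [0.5773 0.2112 0.059 ]
```

```bash
cat >> h.py <<'E'
def to(s,p,yaw=None):
    "tool-axes shift to world p (at present yaw), and turn (rad) to yaw"
    R=Ro.from_euler('xyz',s["tool_rot"],degrees=True).as_matrix()
    d=R.T@(np.array(p)-s["tool_pos"])
    a=None if yaw is None else -np.radians(yaw-s["tool_rot"][2])
    print("pos",np.round(s["tool_pos"],4),"rot",np.round(s["tool_rot"],2),"F",np.round(s["ft_force"],2),"t",round(s["time"],2),"shift",np.round(d,4),"turn",a)
E
python3 - <<'E'
from cell import r
from h import *
to(r.observe(),(.627,-.178,.29),-82.7)
E
```

```text
pos [ 0.1886 -0.5693  0.2528] rot [-1.7999e+02  5.0000e-02 -7.1680e+01] F [ 0.47 -0.65  1.03] t 0.25 shift [-0.2337 -0.5392 -0.037 ] turn 0.1923609511375709
```

Emit:
step_arm:
  deltas:
    - [[-0.021,-0.049,-0.0034,0],[-0.0213,-0.049,-0.0034,0],[-0.0213,-0.049,-0.0034,0],[-0.0213,-0.049,-0.0034,0],[-0.0213,-0.049,-0.0034,0],[-0.0213,-0.049,-0.0034,0],[-0.0213,-0.049,-0.0034,0],[-0.0213,-0.049,-0.0034,0],[-0.0213,-0.049,-0.0034,0],[-0.0213,-0.049,-0.0034,0],[-0.0213,-0.049,-0.003,0],[0,0,0,0.187]]
  hand: 0
  newtons: 20

```text
time: 1.75
tool_pos: [0.6289, -0.1746, 0.2897]
tool_rot: [-180.0, 0.1, -82.3]
ft_force: [-1.3, -0.5, -0.4]
grip_width: 0.0004
```

Emit:
step_arm:
  deltas:
    - [[0,0,0,0.005],[0,0,0,0],[0,0,0,0]]

```text
time: 2.12
tool_pos: [0.6263, -0.1787, 0.2904]
tool_rot: [-180.0, -0.0, -82.6]
ft_force: [0.2, -0.1, 0.9]
grip_width: -0.0
```

```bash
cat > w.py <<'E'
import sys
from cell import r
from h import *
s=r.observe(); c=r.read_camera("wrist"); to(s,(.627,-.178,.29),-82.7); print("grip",s["grip_width"])
cv2.imwrite(f"pics/{sys.argv[1]}.png",c["pixels"])
import pickle; pickle.dump((s,c),open(sys.argv[1]+".pkl","wb"))
E
python3 w.py w1
```

```text
pos [ 0.6263 -0.1787  0.2904] rot [-179.99   -0.    -82.61] F [ 0.22 -0.09  0.88] t 2.12 shift [-0.0006 -0.0007  0.0004] turn 0.001528603951823847
grip -2.834326490804054e-05
```

View pics/w1.png

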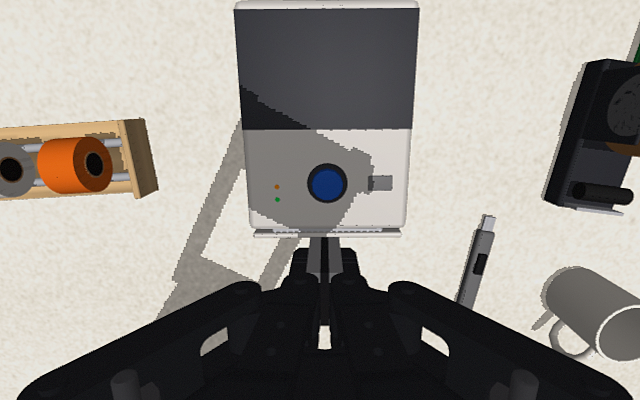

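Run:
```python
import pickle
from h import *
s,c=pickle.load(open("w1.pkl","rb"))
b=ray(c,(327,183),.13,s);print("btn",b)
hsv=cv2.cvtColor(c["pixels"],cv2.COLOR_BGR2HSV)
m=cv2.inRange(hsv,(100,120,40),(125,255,255));M=cv2.moments(m);print(M["m10"]/M["m00"],M["m01"]/M["m00"],ray(c,(M["m10"]/M["m00"],M["m01"]/M["m00"]),.13,s))
q={n:ray(c,p,.12,s)[:2] for n,p in dict(bl=(234,8),br=(419,8),fl=(250,229),fr=(406,229),ml=(242,128),mr=(411,128)).items()};print(q)
for a,e in(("fl","fr"),("bl","br"),("ml","mr")):
  d=q[a]-q[e];print(np.hypot(*d),np.degrees(np.arctan2(-d[0],d[1])))
for a,e in(("bl","fl"),("br","fr")):
  d=q[a]-q[e];print(np.hypot(*d),np.degrees(np.arctan2(d[1],d[0])))
cv2.imwrite("pics/w1z.png",cv2.resize(c["pixels"][100:260,220:430],None,fx=3.5,fy=3.5))
```

```text
btn [ 0.63021406 -0.18117101  0.13      ]
326.90577889447235 183.96482412060303 [ 0.62934549 -0.18120313  0.13      ]
{'bl': array([ 0.75901636, -0.08994873]), 'br': array([ 0.77798155, -0.23507663]), 'fl': array([ 0.57460053, -0.11545845]), 'fr': array([ 0.59357771, -0.26125078]), 'ml': array([ 0.6668524 , -0.10209599]), 'mr': array([ 0.68579519, -0.24733733])}
0.14702223828754402 7.416252826891323
0.14636183022507485 7.445175141569924
0.14647141883886516 7.430732935390743
0.18617180692682977 7.875585115878271
0.18625214969849938 8.078560438982386
```

View pics/w1z.png

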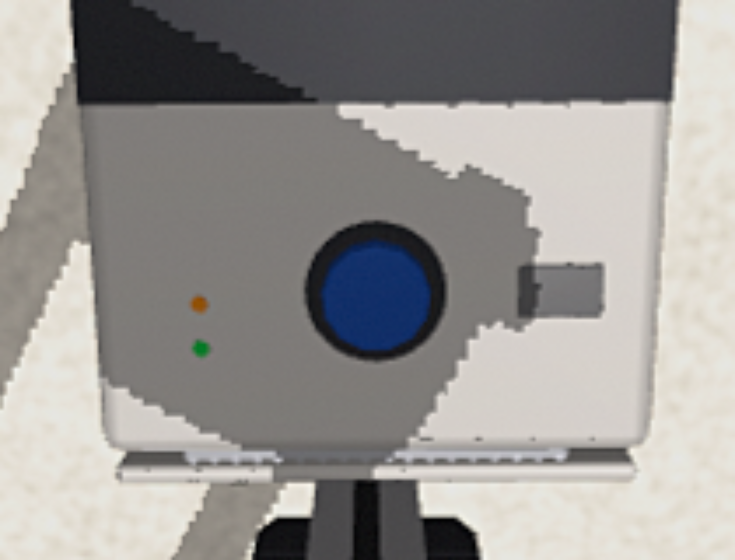

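Emit:
step_arm:
  deltas:
    - [[0.0029,-0.0029,0.03,0],[0,0,0.04,0],[0,0,0.04,0],[0,0,0.02,0],[0,0,0.002,0],[0,0,0,0]]

```text
time: 2.92
tool_pos: [0.6309, -0.181, 0.1602]
tool_rot: [-179.9, -0.1, -82.7]
ft_force: [-0.2, -0.1, 0.3]
grip_width: -0.0
```

Emit:
step_arm:
  deltas:
    - [[0,0,0.002,0],[0,0,0.002,0],[0,0,0.001,0],[0,0,0,0]]

```text
time: 3.42
tool_pos: [0.6299, -0.1805, 0.1532]
tool_rot: [180.0, 0.0, -82.7]
ft_force: [1.3, -0.6, 0.2]
grip_width: -0.0002
```

Emit:
step_arm:
  deltas:
    - [[0,0,0.001,0],[0,0,0.001,0],[0,0,0.001,0],[0,0,0,0]]

```text
time: 3.92
tool_pos: [0.6301, -0.1805, 0.1506]
tool_rot: [-180.0, -0.0, -82.7]
ft_force: [-0.7, 0.8, 3.0]
grip_width: 0.0002
```

Emit:
step_arm:
  deltas:
    - [[0,0,0.001,0],[0,0,0.001,0],[0,0,0,0]]

```text
time: 4.3
tool_pos: [0.6301, -0.1805, 0.1482]
tool_rot: [-180.0, -0.0, -82.7]
ft_force: [-0.1, 0.6, 2.0]
grip_width: 0.0005
```

Emit:
step_arm:
  deltas:
    - [[0,0,0.001,0],[0,0,0.001,0],[0,0,0.0005,0],[0,0,0,0],[0,0,0,0]]

```text
time: 4.92
tool_pos: [0.6301, -0.1805, 0.1459]
tool_rot: [-180.0, -0.0, -82.7]
ft_force: [-0.3, 0.3, 3.4]
grip_width: 0.0001
```

```bash
python3 w.py w2
```

```text
pos [ 0.6301 -0.1805  0.1459] rot [-1.7999e+02 -1.0000e-02 -8.2680e+01] F [-0.27  0.25  3.4 ] t 4.92 shift [-0.0029  0.0027 -0.1441] turn 0.0003849857967387011
grip 5.974028872630808e-05
```

View pics/w2.png

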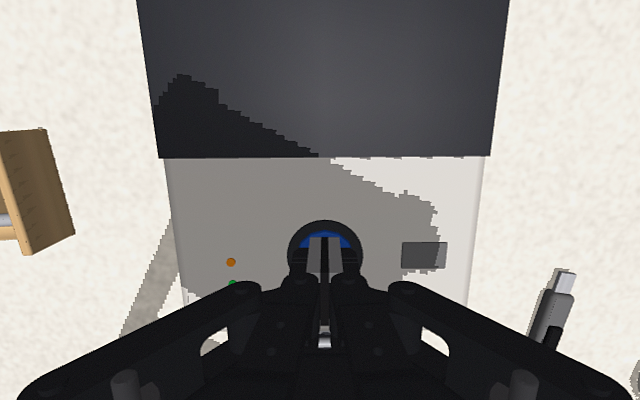

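```bash
cat > t.py <<'E'
import sys
from cell import r
from h import *
import pickle
c=r.read_camera("top"); n=sys.argv[1]; pickle.dump(c,open(n+".pkl","wb"))
u,v,w,h=[int(x) for x in sys.argv[2:6]]
cv2.imwrite(f"pics/{n}.png",cv2.resize(c["pixels"][v:v+h,u:u+w],None,fx=4,fy=4,interpolation=cv2.INTER_CUBIC))
E
python3 t.py t2 300 110 150 120
```

```text
(no output)
```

View pics/t2.png

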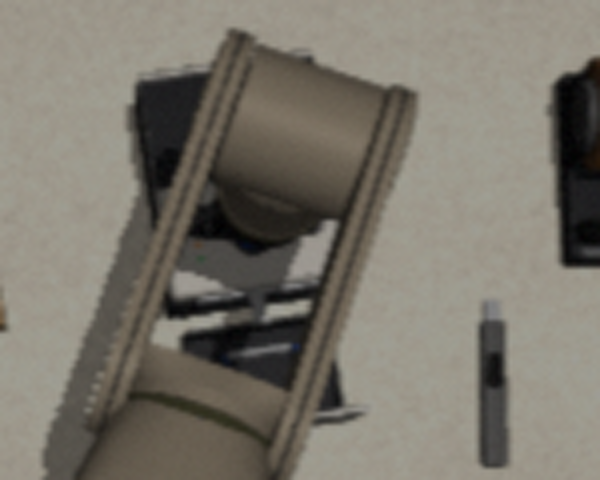

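Emit:
step_arm:
  deltas:
    - [[0,0,-0.006,0],[0,0,-0.03,0],[0,0,-0.06,0],[0,0.03,-0.03,0],[0,0.04,-0.018,0],[0,0.04,0,0],[0,0,0,0],[0,0,0,0]]

```text
time: 6.02
tool_pos: [0.521, -0.1945, 0.2899]
tool_rot: [-180.0, 0.0, -82.7]
ft_force: [0.2, -0.2, 0.9]
grip_width: -0.0003
```

```bash
python3 w.py w3
```

```text
pos [ 0.521  -0.1945  0.2899] rot [-179.99    0.    -82.7 ] F [ 0.17 -0.18  0.85] t 6.03 shift [-2.900e-03 -1.073e-01 -1.000e-04] turn 5.547563472730481e-05
grip -0.00031087958651839257
```

View pics/w3.png

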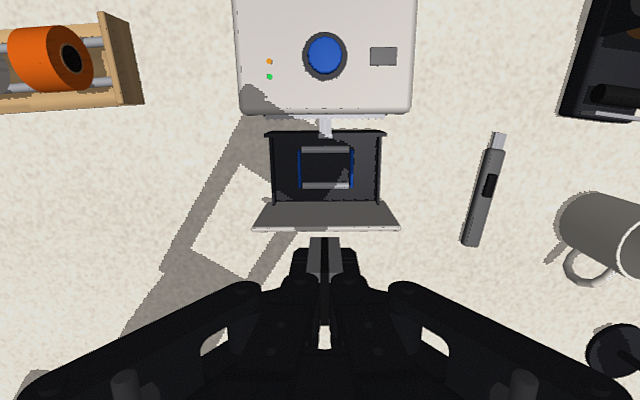

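Run:
```python
import pickle
from h import *
s,c=pickle.load(open("w3.pkl","rb"))
cv2.imwrite("pics/w3z.png",cv2.resize(c["pixels"][100:240,240:410],None,fx=4.5,fy=4.2,interpolation=cv2.INTER_CUBIC))
```

```text
(no output)
```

View pics/w3z.png

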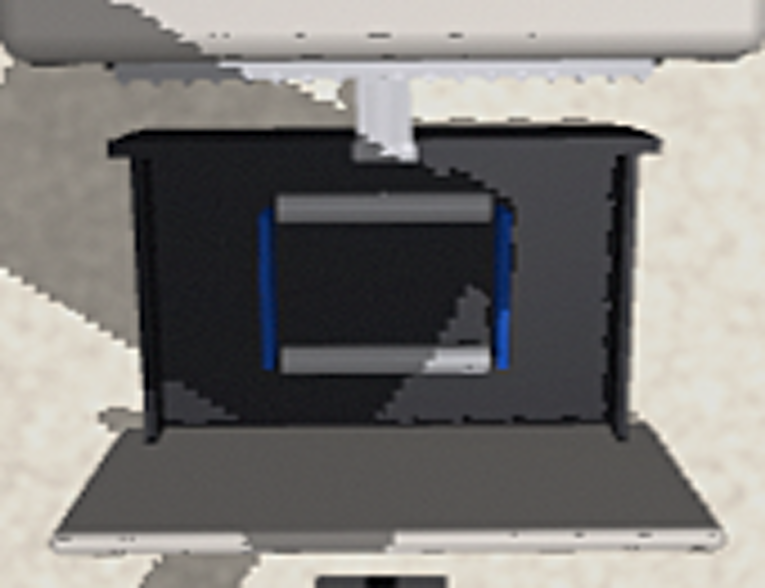

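Run:
```python
import pickle
from h import *
s,c=pickle.load(open("w3.pkl","rb"))
g=lambda x,y,z: ray(c,(240+x/4.5-.39,100+y/4.2-.38),z,s)
u=np.array([.9912,.1323]);O=np.array([.6295,-.1812])-.06*u;v=np.array([-u[1],u[0]])
L=lambda p:np.round([(p[:2]-O)@u,(p[:2]-O)@v],4)
for n,a in dict(gl=(274,285,.033),gr=(497,285,.033),ful=(52,548,.104),fur=(722,548,.104),r1=(385,205,.024),r2=(385,358,.024),rearwalltop=(385,130,.06)).items(): print(n,L(g(*a)))
m=cv2.inRange(cv2.cvtColor(c["pixels"],cv2.COLOR_BGR2HSV),(100,120,40),(125,255,255)); m[110:]=0
M=cv2.moments(m);print("btn",L(ray(c,(M["m10"]/M["m00"],M["m01"]/M["m00"]),.13,s)))
a,b=g(52,548,.104),g(722,548,.104);d=a-b;print(np.hypot(*d[:2]),np.degrees(np.arctan2(-d[0],d[1])))
print("seat",O-.05*u)
```

```text
gl [-0.049   0.0281]
gr [-0.0493 -0.0294]
ful [-0.0991  0.0734]
fur [-0.0998 -0.0745]
r1 [-0.0282 -0.0006]
r2 [-0.072  -0.0005]
rearwalltop [-0.0053 -0.0006]
btn [0.058  0.0001]
0.14792740369736496 7.335053133644939
seat [ 0.520468 -0.195753]
```

Emit:
step_arm:
  deltas:
    - [[-0.0365,-0.0104,0,0],[-0.0365,-0.0104,0,0],[-0.0365,-0.0104,0,0],[-0.0365,-0.0104,0,0],[-0.0365,-0.0104,0,0],[-0.0365,-0.0104,0,0],[-0.0365,-0.0104,0,0],[-0.0365,-0.0104,0,0],[-0.0365,-0.0104,0,0],[-0.0365,-0.0104,0,0],[0,0,0,-0.07],[0,0,0,0]]
  hand: 100

```text
time: 7.58
tool_pos: [0.5778, 0.1818, 0.2891]
tool_rot: [179.9, -0.0, -78.6]
ft_force: [0.0, 0.4, 0.3]
grip_width: 0.0852
```

Emit:
step_arm:
  deltas:
    - [[0,0,0,0]]

```text
time: 7.7
tool_pos: [0.5777, 0.1808, 0.2894]
tool_rot: [180.0, -0.0, -78.8]
ft_force: [-0.2, 0.3, 0.6]
grip_width: 0.0849
```

```bash
python3 w.py w4
```

```text
pos [0.5777 0.1808 0.2894] rot [179.97  -0.   -78.75] F [-0.16  0.33  0.59] t 7.7 shift [ 0.3615  0.0217 -0.0005] turn 0.06887232139153698
grip 0.08488802244298582
```

View pics/w4.png

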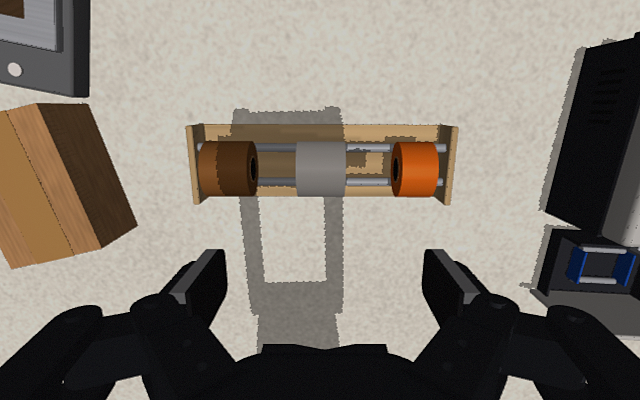

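Run:
```python
import pickle
from h import *
s,c=pickle.load(open("w4.pkl","rb"))
I=c["pixels"].astype(int)
print([tuple(I[v,321]) for v in (136,138,140,141,142,143,144)],[tuple(I[v,321]) for v in range(193,201)])
print([(u,int(I[165,u].sum())) for u in range(292,300)],[(u,int(I[165,u].sum())) for u in range(342,351)])
f=c["mtx"][1][1];cy=c["mtx"][1][2]
for a,b in((141.5,196.5),):
  vm=cy+f*np.tan((np.arctan((a-cy)/f)+np.arctan((b-cy)/f))/2)
  p=ray(c,(321,vm),.059,s);print(vm,p)
  top=[ray(c,(u,vm),.085,s) for u in(296,346)];print(top,np.linalg.norm(top[0]-top[1]), (top[0]+top[1])/2)
# bars direction
a=ray(c,(199,125),.02,s);
cv2.imwrite("pics/w4z.png",cv2.resize(I[115:215,180:470].astype(np.uint8),None,fx=2.7,fy=4,interpolation=cv2.INTER_CUBIC))
```

```text
[(np.int64(63), np.int64(88), np.int64(108)), (np.int64(58), np.int64(81), np.int64(100)), (np.int64(60), np.int64(82), np.int64(99)), (np.int64(76), np.int64(85), np.int64(94)), (np.int64(96), np.int64(97), np.int64(100)), (np.int64(97), np.int64(100), np.int64(103)), (np.int64(99), np.int64(104), np.int64(107))] [(np.int64(92), np.int64(96), np.int64(100)), (np.int64(89), np.int64(93), np.int64(96)), (np.int64(77), np.int64(78), np.int64(83)), (np.int64(108), np.int64(114), np.int64(115)), (np.int64(208), np.int64(219), np.int64(220)), (np.int64(190), np.int64(203), np.int64(207)), (np.int64(188), np.int64(199), np.int64(203)), (np.int64(189), np.int64(202), np.int64(203))]
[(292, 265), (293, 263), (294, 252), (295, 309), (296, 395), (297, 387), (298, 387), (299, 384)] [(342, 382), (343, 385), (344, 392), (345, 364), (346, 264), (347, 247), (348, 262), (349, 301), (350, 280)]
169.2034572570755 [0.57987853 0.18416803 0.059     ]
[array([0.57970523, 0.20941693, 0.085     ]), array([0.58950125, 0.1603225 , 0.085     ])] 0.050062206023320656 [0.58460324 0.18486972 0.085     ]
```

View pics/w4z.png

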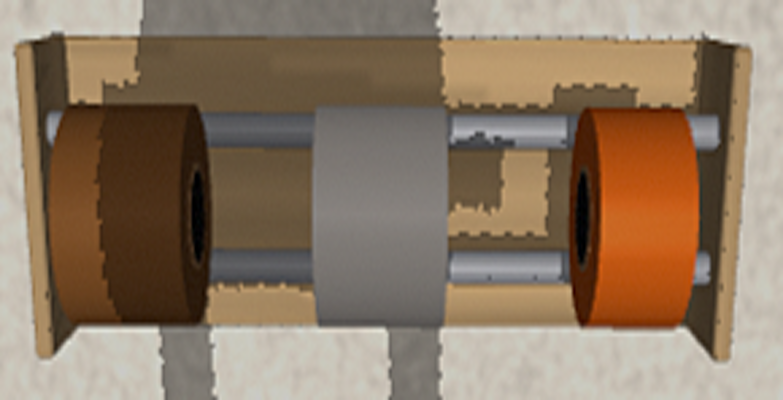

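Emit:
step_arm:
  deltas:
    - [[-0.0029,-0.0028,0.04,0],[0,0,0.05,0],[0,0,0.05,0],[0,0,0.04,0],[0,0,0.025,0],[0,0,0.0134,0],[0,0,0,0],[0,0,0,0]]

```text
time: 8.75
tool_pos: [0.5809, 0.1843, 0.0731]
tool_rot: [-179.9, 0.0, -78.7]
ft_force: [-0.8, 0.0, 0.4]
grip_width: 0.0854
```

```bash
python3 w.py w5
```

```text
pos [0.5809 0.1843 0.0731] rot [-179.86    0.    -78.69] F [-0.78  0.03  0.4 ] t 8.75 shift [ 0.3643  0.0253 -0.217 ] turn 0.07001530462122404
grip 0.08543908020831842
```

View pics/w5.png

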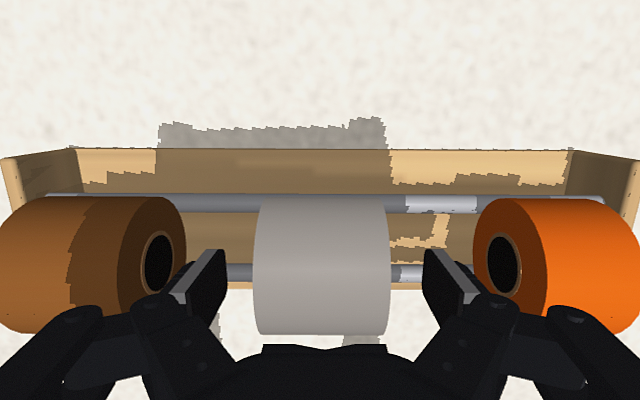

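Emit:
step_arm:
  deltas:
    - [[0,0,0,0],[0,0,0,0],[0,0,0,0],[0,0,0,0],[0,0,0,0],[0,0,0,0]]
  hand: 40
  newtons: 30

```text
time: 9.55
tool_pos: [0.5801, 0.1843, 0.0722]
tool_rot: [-179.9, 0.0, -78.7]
ft_force: [-1.3, -0.7, 5.1]
grip_width: 0.0496
```

Emit:
step_arm:
  deltas:
    - [[0,0,-0.005,0],[0,0,-0.01,0],[0,0,-0.03,0],[0,0,-0.05,0],[0,0,-0.05,0],[0,0,-0.03,0],[0,0,0,0],[0,0,0,0]]

```text
time: 10.55
tool_pos: [0.5791, 0.184, 0.245]
tool_rot: [179.9, -0.0, -78.7]
ft_force: [0.2, -0.4, -1.8]
grip_width: 0.05
```

```bash
python3 w.py w6
python3 - <<'E'
from cell import r
from h import *
s=r.observe(); to(s,(.5205,-.1963,.247),-82.6)
E
```

```text
pos [0.5791 0.184  0.245 ] rot [179.89  -0.   -78.67] F [ 0.16 -0.37 -1.83] t 10.55 shift [ 0.3643  0.0242 -0.0449] turn 0.0703795315992337
grip 0.05002549706525598
pos [0.5787 0.1839 0.2442] rot [ 1.7981e+02 -1.0000e-02 -7.8670e+01] F [-0.87  0.38 -1.74] t 10.6 shift [ 0.3613  0.1318 -0.0024] turn 0.06861388597879492
```

View pics/w6.png

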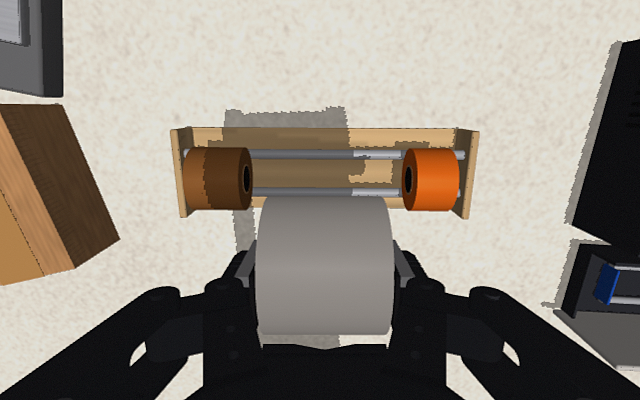

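Run:
```python
import pickle
from h import *
for n,u,span in(("w5",322,(185,345)),("w6",324,(185,345))):
  s,c=pickle.load(open(n+".pkl","rb"));I=c["pixels"].astype(int)
  for uu in(u-50,u,u+50): 
    g=np.abs(np.diff(I[:,uu].sum(1)));k=np.argsort(g)[::-1]
    print(n,uu,sorted([(int(x),int(g[x])) for x in k if 180<x<350][:7]))
f=c["mtx"][1][1];cy=c["mtx"][1][2];T=c["T_tool_cam"]
for n,a,b in(("w6",196.5,334.5),):
  A,B=[np.arctan((v+.5-.5-cy)/f) for v in(a,b)]
  m=(A+B)/2;d=.03/np.sin((B-A)/2);p=np.array([0,d*np.sin(m),d*np.cos(m),1]);print(d,T@p)
```

```text
w5 272 [(192, 33), (194, 27), (333, 60), (334, 259), (335, 35), (343, 753), (344, 37)]
w5 322 [(193, 42), (194, 30), (334, 206), (335, 126), (336, 26), (348, 591), (349, 128)]
w5 372 [(193, 40), (194, 21), (198, 23), (334, 41), (335, 49), (343, 452), (344, 47)]
w6 274 [(186, 31), (192, 28), (196, 28), (334, 58), (343, 401), (344, 31), (345, 28)]
w6 324 [(188, 28), (192, 28), (194, 24), (196, 24), (334, 52), (348, 183), (349, 184)]
w6 374 [(182, 141), (188, 89), (191, 71), (193, 66), (195, 142), (334, 219), (343, 683)]
0.15116224686770635 [3.45910953e-04 7.37259810e-04 1.57736824e-02 1.00000000e+00]
```

Emit:
step_arm:
  deltas:
    - [[0,0,0,0.0686],[0.02,0.006,0,0],[0.037,0.0106,0,0],[0.037,0.0106,0,0],[0.037,0.0106,0,0],[0.037,0.0106,0,0],[0.037,0.0106,0,0],[0.037,0.0106,0,0],[0.037,0.0106,0,0],[0.037,0.0106,0,0],[0.037,0.0106,0,0],[0.0166,0.0046,0,0]]

```text
time: 12.1
tool_pos: [0.5206, -0.1983, 0.2451]
tool_rot: [179.9, 0.0, -82.7]
ft_force: [-0.1, 0.1, -0.8]
grip_width: 0.0497
```

Emit:
step_arm:
  deltas:
    - [[0,0,0.02,0],[0,0,0.02,0],[0,0,0,0],[0,0,0,0]]

```text
time: 12.6
tool_pos: [0.5223, -0.1951, 0.2061]
tool_rot: [180.0, 0.0, -82.5]
ft_force: [-0.5, 0.5, -1.9]
grip_width: 0.0498
```

```bash
python3 w.py w7
python3 - <<'E'
from cell import r
from h import *
s=r.observe(); to(s,(.5212,-.1962,.0582),-82.6)
E
```

```text
pos [ 0.5223 -0.1951  0.2061] rot [ 1.7997e+02  3.0000e-02 -8.2520e+01] F [-0.45  0.48 -1.87] t 12.6 shift [-0.0034 -0.106  -0.0839] turn 0.0031812752969028165
grip 0.04980967802064587
pos [ 0.5226 -0.1954  0.2068] rot [-1.7997e+02 -1.0000e-02 -8.2530e+01] F [ 0.36 -0.21 -1.68] t 12.65 shift [0.0005 0.0016 0.1486] turn 0.0012157786847983541
```

View pics/w7.png

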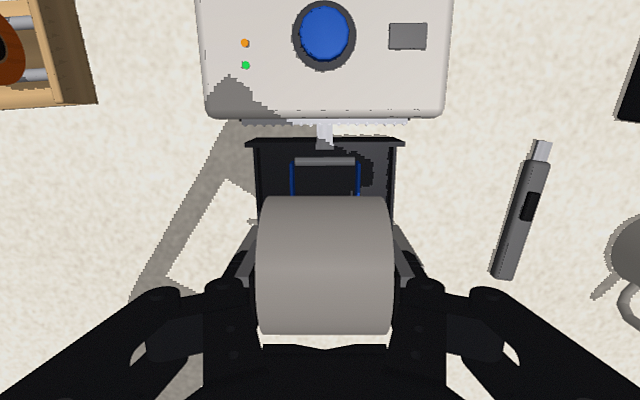

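Emit:
step_arm:
  deltas:
    - [[0.0003,0.0016,0.03,0],[0,0,0.04,0],[0,0,0.03,0],[0,0,0.02,0],[0,0,0.01,0],[0,0,0.006,0],[0,0,0,0],[0,0,0,0]]

```text
time: 13.65
tool_pos: [0.5214, -0.1969, 0.0714]
tool_rot: [-179.9, -0.1, -82.6]
ft_force: [-0.4, -0.6, -1.7]
grip_width: 0.0492
```

Emit:
step_arm:
  deltas:
    - [[0,0,0.002,0],[0,0,0.002,0],[0,0,0.001,0],[0,0,0,0],[0,0,0,0]]

```text
time: 14.28
tool_pos: [0.5207, -0.1965, 0.0654]
tool_rot: [-180.0, 0.0, -82.6]
ft_force: [-0.1, -0.4, -2.6]
grip_width: 0.05
```

Emit:
step_arm:
  deltas:
    - [[0,0,0.001,0],[0,0,0.001,0],[0,0,0.001,0],[0,0,0,0],[0,0,0,0]]

```text
time: 14.9
tool_pos: [0.5207, -0.1965, 0.0624]
tool_rot: [180.0, 0.0, -82.6]
ft_force: [0.2, 0.3, -1.9]
grip_width: 0.0499
```

Emit:
step_arm:
  deltas:
    - [[0,0,0.001,0],[0,0,0.001,0],[0,0,0,0],[0,0,0,0]]

```text
time: 15.4
tool_pos: [0.5207, -0.1965, 0.0604]
tool_rot: [180.0, 0.0, -82.6]
ft_force: [-0.6, -0.2, -1.7]
grip_width: 0.0497
```

Emit:
step_arm:
  deltas:
    - [[0,0,0.001,0],[0,0,0,0],[0,0,0,0]]

```text
time: 15.78
tool_pos: [0.5209, -0.1966, 0.0598]
tool_rot: [-180.0, -0.0, -82.6]
ft_force: [-1.0, 1.3, 2.7]
grip_width: 0.0499
```

Emit:
step_arm:
  deltas:
    - [[0,0,0.001,0],[0,0,0,0],[0,0,0,0]]

```text
time: 16.15
tool_pos: [0.5216, -0.1966, 0.0596]
tool_rot: [-179.9, -0.0, -82.6]
ft_force: [-2.0, 2.0, 7.6]
grip_width: 0.0494
```

Emit:
step_arm:
  deltas:
    - [[0,0,-0.001,0],[0,0,0,0]]

```text
time: 16.4
tool_pos: [0.5208, -0.1967, 0.0596]
tool_rot: [-180.0, -0.0, -82.6]
ft_force: [-1.8, 0.5, 4.4]
grip_width: 0.05
```

Emit:
step_arm:
  deltas:
    - [[0,0,0,0],[0,0,0,0],[0,0,0,0],[0,0,0,0]]
  hand: 80

```text
time: 16.9
tool_pos: [0.5206, -0.1965, 0.0593]
tool_rot: [180.0, 0.0, -82.6]
ft_force: [-0.1, 0.3, -0.2]
grip_width: 0.0684
```

```bash
python3 w.py w8
```

```text
pos [ 0.5206 -0.1965  0.0593] rot [ 1.7999e+02  1.0000e-02 -8.2600e+01] F [-0.06  0.34 -0.23] t 16.9 shift [-0.0047 -0.1079 -0.2307] turn 0.0017155915324203734
grip 0.06835552226149186
```

View pics/w8.png

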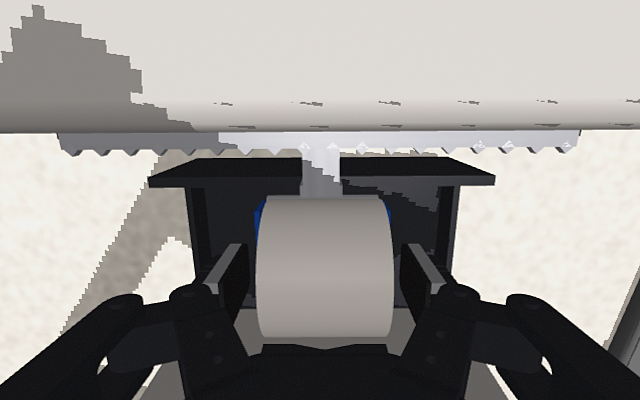

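Emit:
step_arm:
  deltas:
    - [[0,0,-0.01,0],[0,0,-0.03,0],[0,0,-0.05,0],[0,0,-0.05,0],[0,0,-0.05,0],[0,0,-0.03,0],[0,0,0,0],[0,0,0,0]]

```text
time: 17.95
tool_pos: [0.5204, -0.1964, 0.279]
tool_rot: [180.0, 0.0, -82.6]
ft_force: [-0.1, 0.1, -0.4]
grip_width: 0.0684
```

```bash
python3 w.py w9
```

```text
pos [ 0.5204 -0.1964  0.279 ] rot [ 1.7998e+02  2.0000e-02 -8.2600e+01] F [-0.07  0.1  -0.36] t 17.95 shift [-0.0045 -0.1081 -0.0111] turn 0.0017914363531749847
grip 0.06841754162587241
```

View pics/w9.png

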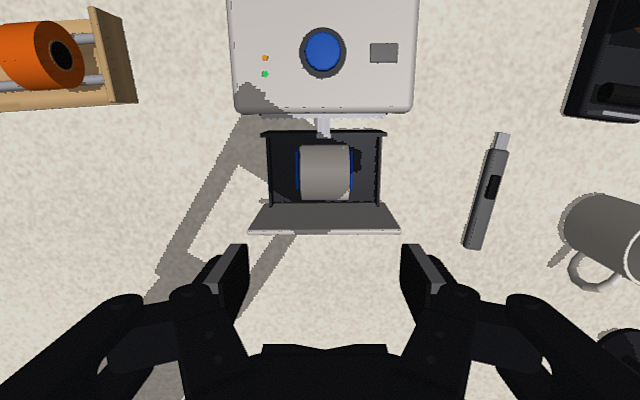

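Run:
```python
import pickle
from h import *
s,c=pickle.load(open("w9.pkl","rb"));I=c["pixels"]
cv2.imwrite("pics/w9z.png",cv2.resize(I[110:240,250:400],None,fx=4.5,fy=4.5,interpolation=cv2.INTER_CUBIC))
g=I[:,325].astype(int).sum(1);print([(v,int(g[v])) for v in list(range(140,150))+list(range(195,206))])
g=I[172].astype(int).sum(1);print([(v,int(g[v])) for v in list(range(294,306))+list(range(345,358))])
```

```text
[(140, 74), (141, 78), (142, 74), (143, 69), (144, 111), (145, 257), (146, 319), (147, 325), (148, 333), (149, 342), (195, 322), (196, 309), (197, 308), (198, 296), (199, 268), (200, 116), (201, 94), (202, 94), (203, 215), (204, 243), (205, 240)]
[(294, 64), (295, 114), (296, 156), (297, 139), (298, 67), (299, 142), (300, 323), (301, 432), (302, 417), (303, 412), (304, 410), (305, 412), (345, 413), (346, 410), (347, 417), (348, 426), (349, 377), (350, 88), (351, 135), (352, 171), (353, 207), (354, 207), (355, 176), (356, 92), (357, 133)]
```

View pics/w9z.png

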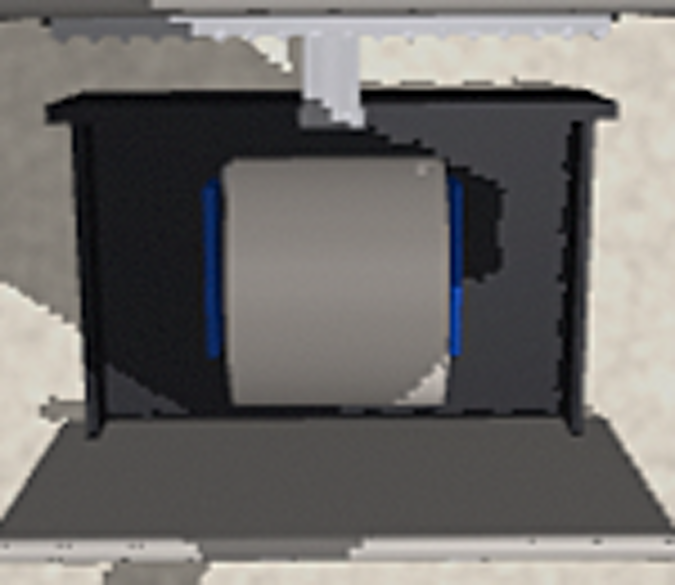

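Run:
```python
import pickle
from h import *
s,c=pickle.load(open("w9.pkl","rb"))
f=c["mtx"][1][1];cy=c["mtx"][1][2]
a,b=144.3,199.6
A,B=[np.arctan((v-cy)/f) for v in(a,b)]
vm=cy+f*np.tan((A+B)/2)
u=np.array([.9912,.1323]);O=np.array([.6295,-.1812])-.06*u;v=np.array([-u[1],u[0]])
L=lambda p:np.round([(p[:2]-O)@u,(p[:2]-O)@v],4)
print("dist",.03/np.sin((B-A)/2), (ray(c,(325,vm),.045,s)-ray(c,(325,vm),.30,s)),L(ray(c,(324.6,vm),.045,s)), L(ray(c,(299.7,vm),.07,s)),L(ray(c,(349.5,vm),.07,s)))
m=cv2.inRange(cv2.cvtColor(c["pixels"],cv2.COLOR_BGR2HSV),(100,120,40),(125,255,255)); m[100:]=0
M=cv2.moments(m);print("btn",L(ray(c,(M["m10"]/M["m00"],M["m01"]/M["m00"]),.13,s)))
T=c["T_tool_cam"];R=Ro.from_euler('xyz',s["tool_rot"],degrees=True).as_matrix()
d=.03/np.sin((B-A)/2);m=(A+B)/2;print("z by size",(R@(T@np.array([0,d*np.sin(m),d*np.cos(m),1]))[:3]+s["tool_pos"]))
print(s["tool_pos"][:2]+0, "front goal",O-.14*u,O-.113*u)
```

```text
dist 0.35890766963542464 [-0.04858288 -0.00713277 -0.255     ] [-0.0513 -0.0016] [-0.0464  0.0238] [-0.0465 -0.0269]
btn [0.0579 0.    ]
z by size [ 0.51954022 -0.19698267  0.04591825]
[ 0.52037539 -0.19640222] front goal [ 0.43126 -0.20766] [ 0.4580224 -0.2040879]
```

Emit:
step_arm:
  deltas:
    - [[0,0.03,0,0],[0,0.035,0,0],[0,0.025,0.03,0],[0,0,0.05,0],[0,0,0.05,0],[0,0,0.04,0],[0,0,0.024,0],[0,0,0,0],[0,0,0,0]]
  hand: 0

```text
time: 19.12
tool_pos: [0.4315, -0.2082, 0.0858]
tool_rot: [180.0, 0.0, -82.6]
ft_force: [0.7, -1.0, 0.2]
grip_width: 0.0004
```

```bash
python3 w.py w10
cat > l.py <<'E'
from cell import r
from h import *
u=np.array([.9912,.1323]);O=np.array([.6295,-.1812])-.06*u;v=np.array([-u[1],u[0]])
s=r.observe();p=s["tool_pos"][:2]-O;F=s["ft_force"];print("local",np.round([p@u,p@v,s["tool_pos"][2]],4),"Fpush",round(float(-F[:2]@u),2),"F",np.round(F,2),"yaw",round(s["tool_rot"][2],2))
E
python3 l.py
```

```text
pos [ 0.4315 -0.2082  0.0858] rot [180.    0.  -82.6] F [ 0.69 -0.99  0.19] t 19.12 shift [-0.0047 -0.1978 -0.2042] turn 0.0018036093663342588
grip 0.00040518846308724467
local [-0.1394 -0.0009  0.0865] Fpush -0.05 F [-0.07  0.85 -0.52] yaw -82.6
```

View pics/w10.png

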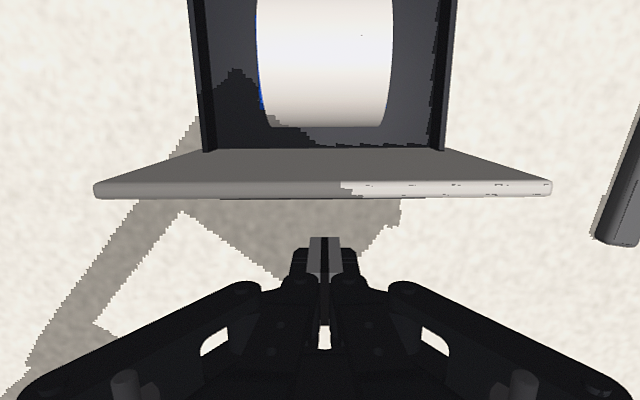

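Emit:
step_arm:
  deltas:
    - [[0,-0.01,0,0],[0,-0.01,0,0],[0,-0.003,0,0],[0,-0.002,0,0],[0,-0.002,0,0],[0,-0.002,0,0],[0,-0.002,0,0],[0,0,0,0]]

```text
time: 20.18
tool_pos: [0.4621, -0.2041, 0.0853]
tool_rot: [180.0, 0.0, -82.6]
ft_force: [-0.8, 0.8, -1.0]
grip_width: -0.0
```

```bash
python3 l.py
```

```text
local [-0.1089 -0.0005  0.0853] Fpush 0.65 F [-0.77  0.82 -0.96] yaw -82.6
```

Emit:
step_arm:
  deltas:
    - [[0,-0.002,0,0],[0,-0.002,0,0],[0,-0.003,0,0],[0,-0.003,0,0],[0,-0.004,0,0],[0,-0.004,0,0],[0,-0.004,0,0],[0,-0.004,0,0],[0,-0.003,0,0],[0,-0.002,0,0],[0,-0.001,0,0],[0,0,0,0]]

```text
time: 21.68
tool_pos: [0.4941, -0.2001, 0.0855]
tool_rot: [-180.0, -0.0, -82.6]
ft_force: [-1.8, 0.9, -0.4]
grip_width: 0.0002
```

```bash
python3 l.py; python3 w.py w11
```

```text
local [-0.0767 -0.0008  0.0855] Fpush 1.69 F [-1.82  0.9  -0.44] yaw -82.6
pos [ 0.4941 -0.2001  0.0855] rot [-1.7998e+02 -1.0000e-02 -8.2600e+01] F [-1.82  0.9  -0.44] t 21.68 shift [-0.0047 -0.1347 -0.2044] turn 0.0017664841847393848
grip 0.00017510430177958804
```

View pics/w11.png

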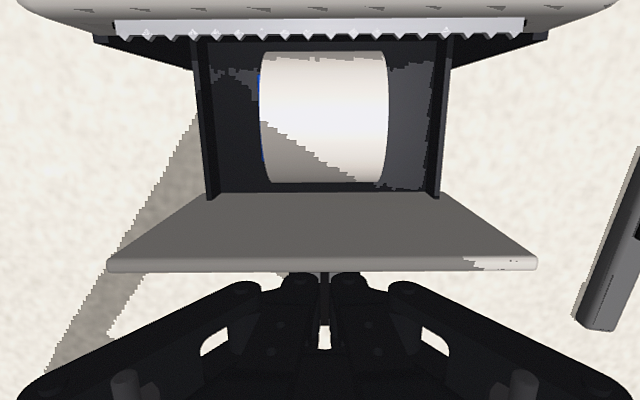

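Run:
```python
import pickle
from h import *
s,c=pickle.load(open("w11.pkl","rb"))
u=np.array([.9912,.1323]);O=np.array([.6295,-.1812])-.06*u;v=np.array([-u[1],u[0]])
for z in(.102,.104):
  for x in(108,325,537): p=ray(c,(x,272),z,s)[:2]-O;print(z,np.round([p@u,p@v],4))
```

```text
0.102 [-0.0646  0.0739]
0.102 [-0.0649 -0.0015]
0.102 [-0.0651 -0.0752]
0.104 [-0.0636  0.0725]
0.104 [-0.0638 -0.0015]
0.104 [-0.064  -0.0738]
```

Emit:
step_arm:
  deltas:
    - [[0,-0.002,0,0],[0,-0.003,0,0],[0,-0.004,0,0],[0,-0.004,0,0],[0,-0.004,0,0],[0,-0.004,0,0],[0,-0.004,0,0],[0,-0.003,0,0],[0,-0.002,0,0],[0,-0.001,0,0],[0,0,0,0]]

```text
time: 23.1
tool_pos: [0.5247, -0.196, 0.0854]
tool_rot: [-180.0, -0.0, -82.6]
ft_force: [-1.8, 0.6, 0.5]
grip_width: 0.0002
```

```bash
python3 l.py
```

```text
local [-0.0458 -0.0008  0.0854] Fpush 1.69 F [-1.78  0.55  0.47] yaw -82.6
```

Emit:
step_arm:
  deltas:
    - [[0,-0.002,0,0],[0,-0.002,0,0],[0,-0.003,0,0],[0,-0.003,0,0],[0,-0.002,0,0],[0,-0.002,0,0],[0,-0.002,0,0],[0,-0.002,0,0],[0,-0.002,0,0],[0,-0.001,0,0],[0,0,0,0]]

```text
time: 24.48
tool_pos: [0.5451, -0.1933, 0.0853]
tool_rot: [179.9, 0.0, -82.6]
ft_force: [-5.4, -0.1, 1.8]
grip_width: -0.0002
```

Emit:
step_arm:
  deltas:
    - [[0,-0.001,0,0],[0,-0.001,0,0],[0,-0.001,0,0],[0,-0.001,0,0],[0,-0.001,0,0],[0,0,0,0]]

```text
time: 25.22
tool_pos: [0.5501, -0.1927, 0.0852]
tool_rot: [180.0, 0.0, -82.6]
ft_force: [-4.9, 0.9, 1.1]
grip_width: 0.0
```

```bash
python3 l.py; python3 w.py w12
```

```text
local [-0.0202 -0.0009  0.0852] Fpush 4.73 F [-4.9   0.93  1.06] yaw -82.6
pos [ 0.5501 -0.1927  0.0852] rot [ 1.7995e+02  1.0000e-02 -8.2600e+01] F [-4.9   0.93  1.06] t 25.23 shift [-0.0047 -0.078  -0.2049] turn 0.0017382209153866133
grip 2.150047320749329e-05
```

View pics/w12.png

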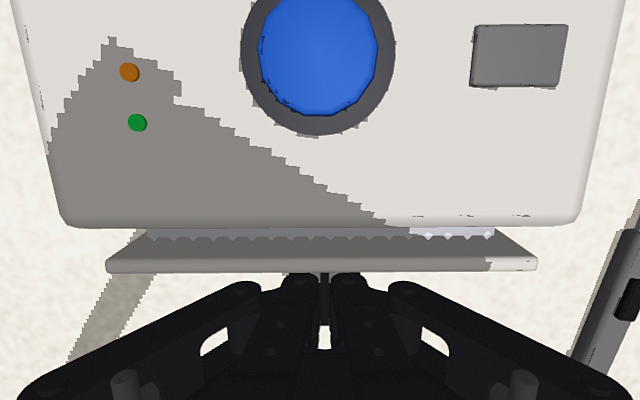

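Emit:
step_arm:
  deltas:
    - [[0,-0.001,0,0],[0,-0.001,0,0],[0,-0.001,0,0],[0,-0.001,0,0],[0,-0.001,0,0],[0,-0.001,0,0],[0,0,0,0]]

```text
time: 26.15
tool_pos: [0.5564, -0.1918, 0.0852]
tool_rot: [180.0, 0.0, -82.6]
ft_force: [-3.5, -0.5, -1.9]
grip_width: -0.0001
```

Emit:
step_arm:
  deltas:
    - [[0,-0.0005,0,0],[0,-0.0005,0,0],[0,-0.0005,0,0],[0,-0.0005,0,0],[0,0,0,0]]

```text
time: 26.78
tool_pos: [0.5583, -0.1916, 0.0853]
tool_rot: [180.0, 0.0, -82.6]
ft_force: [-4.3, -0.4, -1.9]
grip_width: -0.0001
```

```bash
python3 l.py; python3 w.py w13
```

```text
local [-0.0119 -0.0009  0.0853] Fpush 4.36 F [-4.35 -0.35 -1.9 ] yaw -82.6
pos [ 0.5583 -0.1916  0.0853] rot [ 1.7999e+02  1.0000e-02 -8.2600e+01] F [-4.35 -0.35 -1.9 ] t 26.77 shift [-0.0046 -0.0698 -0.2047] turn 0.0018076271283742026
grip -0.00011158827794108752
```

View pics/w13.png

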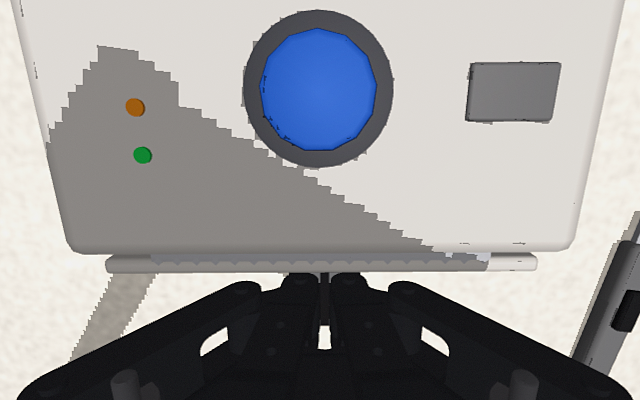

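Emit:
step_arm:
  deltas:
    - [[0,-0.0005,0,0],[0,-0.0005,0,0],[0,-0.0005,0,0],[0,0,0,0]]

```text
time: 27.32
tool_pos: [0.5602, -0.1915, 0.0856]
tool_rot: [-180.0, -0.0, -82.6]
ft_force: [-3.1, -0.1, -1.2]
grip_width: -0.0001
```

Emit:
step_arm:
  deltas:
    - [[0,-0.0005,0,0],[0,-0.0005,0,0],[0,0,0,0]]

```text
time: 27.7
tool_pos: [0.5611, -0.1914, 0.0856]
tool_rot: [-180.0, -0.0, -82.6]
ft_force: [-3.0, 0.8, -0.3]
grip_width: 0.0001
```

```bash
python3 l.py; python3 w.py w14
```

```text
local [-0.0091 -0.001   0.0856] Fpush 2.87 F [-3.    0.81 -0.28] yaw -82.6
pos [ 0.5611 -0.1914  0.0856] rot [-1.7997e+02 -1.0000e-02 -8.2600e+01] F [-3.    0.81 -0.28] t 27.7 shift [-0.0047 -0.0672 -0.2043] turn 0.0018260553385133819
grip 8.921849627447034e-05
```

View pics/w14.png

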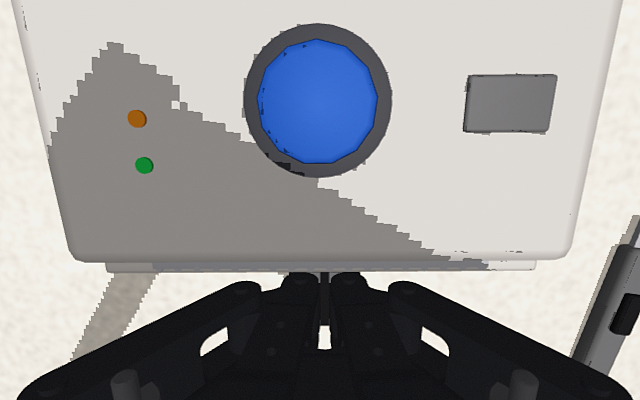

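```bash
cat > b.py <<'E'
import pickle,sys
from h import *
for n in sys.argv[1:]:
  s,c=pickle.load(open(n+".pkl","rb"))
  m=cv2.inRange(cv2.cvtColor(c["pixels"],cv2.COLOR_BGR2HSV),(100,100,60),(125,255,255)); m[200:]=0
  cc=max(cv2.findContours(m,0,1)[0],key=cv2.contourArea);x,y,w,h=cv2.boundingRect(cc)
  out=[]
  for z in(.122,.126,.13):
    a,b=ray(c,(x,y+h/2),z,s),ray(c,(x+w,y+h/2),z,s); out.append(round(float(np.linalg.norm(a-b)*1000),2))
  print(n,w,h,"diam at z .122 .126 .130:",out, cv2.contourArea(cc))
E
python3 b.py w1 w3 w9 w12 w13 w14
```

```text
w1 31 31 diam at z .122 .126 .130: [27.94, 27.55, 27.16] 719.5
w3 35 38 diam at z .122 .126 .130: [28.42, 28.02, 27.62] 965.0
w9 37 38 diam at z .122 .126 .130: [28.81, 28.39, 27.97] 1045.0
w12 121 116 diam at z .122 .126 .130: [28.28, 26.91, 25.54] 11351.5
w13 118 123 diam at z .122 .126 .130: [28.31, 26.94, 25.57] 11026.0
w14 122 126 diam at z .122 .126 .130: [29.67, 28.24, 26.81] 11533.0
```

Emit:
step_arm:
  deltas:
    - [[0,0.001,0,0],[0,0.001,0,0],[0,0.001,0,0],[0,0.002,0,0],[0,0.003,0,0],[0,0,0,0],[0,0,0,0]]

```text
time: 28.62
tool_pos: [0.5531, -0.1924, 0.0856]
tool_rot: [-180.0, -0.0, -82.6]
ft_force: [0.7, 0.2, 0.2]
grip_width: -0.0002
```

```bash
python3 l.py; python3 w.py w15; python3 b.py w15
```

```text
local [-0.0172 -0.001   0.0856] Fpush -0.74 F [0.72 0.18 0.16] yaw -82.6
pos [ 0.5531 -0.1924  0.0856] rot [-1.7997e+02 -1.0000e-02 -8.2600e+01] F [0.72 0.18 0.16] t 28.62 shift [-0.0047 -0.0753 -0.2044] turn 0.0017224210479132279
grip -0.0001540126237357716
w15 126 130 diam at z .122 .126 .130: [29.78, 28.35, 26.91] 12589.5
```

View pics/w15.png

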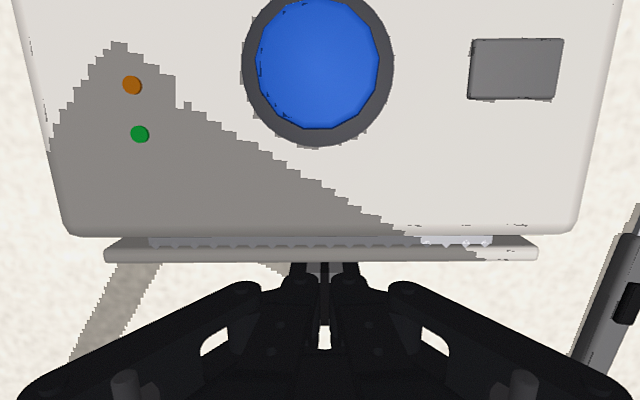

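Emit:
step_arm:
  deltas:
    - [[0,0.02,0,0],[0,0.03,0,0],[0,0.03,0,0],[0,0,-0.05,0],[0,0,-0.05,0],[0,0,-0.05,0],[0,-0.02,-0.04,0],[0,-0.03,0,0],[0,0,0,0],[0,0,0,0]]

```text
time: 29.92
tool_pos: [0.5226, -0.1961, 0.2747]
tool_rot: [179.9, 0.0, -82.6]
ft_force: [0.1, -1.1, -0.3]
grip_width: -0.0001
```

```bash
python3 l.py; python3 w.py w16; python3 b.py w16; python3 t.py t3 210 100 190 120
```

```text
local [-0.0479 -0.0006  0.2747] Fpush 0.07 F [ 0.08 -1.12 -0.26] yaw -82.58
pos [ 0.5226 -0.1961  0.2747] rot [ 1.7992e+02  4.0000e-02 -8.2580e+01] F [ 0.08 -1.12 -0.26] t 29.93 shift [-0.0044 -0.1058 -0.0154] turn 0.0020742788870066337
grip -9.745049903899619e-05
w16 38 40 diam at z .122 .126 .130: [29.16, 28.74, 28.31] 1081.0
```

View pics/w16.png

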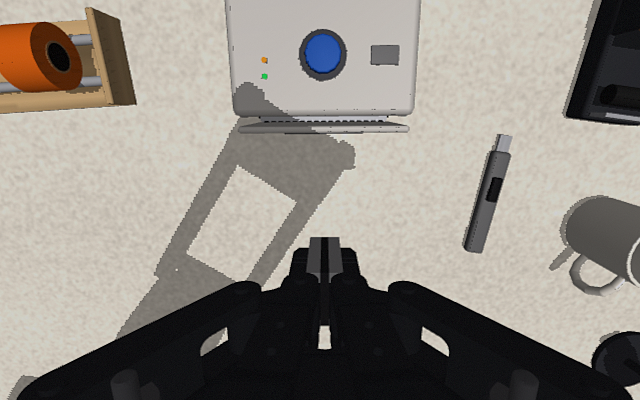

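View pics/t3.png

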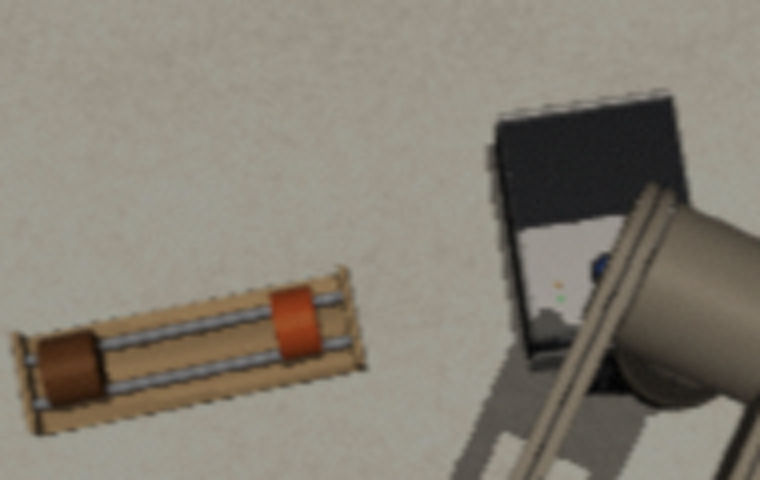

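Run:
```python
import pickle
from h import *
s,c=pickle.load(open("w16.pkl","rb"))
u=np.array([.9912,.1323]);O=np.array([.6295,-.1812])-.06*u
print([round(float((ray(c,(x,132),.104,s)[:2]-O)@u),4) for x in(240,325,408)])
s,c=pickle.load(open("w1.pkl","rb"))
print("initially",[round(float((ray(c,(x,235.5),.104,s)[:2]-O)@u),4) for x in(255,325,400)])
```

```text
[-0.0013, -0.0015, -0.0017]
initially [0.0013, 0.0011, 0.0008]
```

Run:
```python
from cell import r
print(r.hand_in())
```

```text
the job is handed in; nothing more can be done
None
```

The job is handed in at about 30 s of the 72 s allowed. The white roll is on the drawer's rollers and the drawer is shut. The hand-in itself gave no verdict.

- **Button:** I pressed it slowly with the shut fingertips, reading at most about 3.5 N. The top camera then showed the drawer out, and the wrist camera placed its front 99 mm out.
- **Roll:** I pinched it by its ends, lowered it until the rollers took its weight (force peak about 7.6 N), eased off and let go. The wrist camera then put it about 1 mm from the seat in every direction.
- **Drawer:** I pushed it home in small steps, with readings up to about 5.4 N. Near flush the push fell to about 3 N and the button appeared to come back up, which I took as the click. When I backed off, the drawer stayed put and the force went to zero.

**Last checks:**
- The fascia sits within about 1.5 mm of flush. That is about 2.5 mm further out than the same measurement gave before I started, but the camera measurement itself shifts by about 2 mm between poses.
- The button's apparent size matches the up position.
- The brown and orange rolls are still on the rest, and nothing else looked disturbed, though I did not measure the bystanders' positions.
- The roll is out of sight in the shut drawer. My last look at it was partway in (drawer about 65 mm out), when it still sat between the guides.

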